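# Put the film-mixing pans away nested, handles fanned

## Task

The small steel pan was put straight into the large one and the middle pan was left out. Nest the three properly on the cork mat, middle in large and small in middle, each sitting flat on the floor of the one below, with the three handles fanned to one side like a hand of cards, about an eighth of a turn between one handle and the next, none touching the lens or the blower. Set the pans down rather than drop them, keep the large one on its mat, and leave the other things where they are.

Things in the scene. Friction and masses are not known exactly. Their poses are not given: they have to be found in the camera images.
- pan_l_center (a point): the large steel pan, like a small saucepan: 112 mm across the rim, 100 across the foot, 60 high, wall 3, floor 4 mm thick, about 240 g. The point is on its axis, 30 mm above its underside; z up, x out along its one level handle (yaw = bearing of the handle). It stands on the cork mat throughout
- pan_l_grip (a point): centre of the black grip of the large pan's handle, 113 mm from the pan's axis, 64 mm above the pan's underside; x points outwards. The grip is 70 mm long, 15 wide, 16 high; a thin strap level with its underside joins it to the rim. Laid straight over another pan's grip it would keep the upper pan from sitting flat
- pan_m_center (a point): the middle steel pan, like a small saucepan: 92 mm across the rim, 80 across the foot, 62 high, wall 3, floor 4 mm thick, about 160 g. The point is on its axis, 31 mm above its underside; z up, x out along its one level handle (yaw = bearing of the handle). Seated in the large pan, this point is 5 mm above the large pan's
- pan_m_grip (a point): centre of the black grip of the middle pan's handle, 103 mm from the pan's axis, 66 mm above the pan's underside; x points outwards. The grip is 70 mm long, 15 wide, 16 high; a thin strap level with its underside joins it to the rim. Laid straight over another pan's grip it would keep the upper pan from sitting flat
- pan_s_center (a point): the small steel pan, like a small saucepan: 72 mm across the rim, 60 across the foot, 64 high, wall 3, floor 4 mm thick, about 110 g. The point is on its axis, 32 mm above its underside; z up, x out along its one level handle (yaw = bearing of the handle). It starts standing loose in the large pan. Seated in the middle pan, this point is 5 mm above that pan's
- pan_s_grip (a point): centre of the black grip of the small pan's handle, 93 mm from the pan's axis, 68 mm above the pan's underside; x points outwards. The grip is 70 mm long, 15 wide, 16 high; a thin strap level with its underside joins it to the rim. Laid straight over another pan's grip it would keep the upper pan from sitting flat
- mat: round cork mat fixed to the shelf, 150 mm across, 4 mm thick, under the large pan; the point is the centre of its underside. Round about, not to be handled: a lens rack up to 135 mm tall along the back (beyond x = 0.78 m), a camera, a film tank and bottles up to 175 mm tall beyond 0.5 m (tank, camera) or 0.42 m (bottles, at the very back) to either side
- lens_center (a point): zoom lens standing upright near the large pan, matte black, 74 mm across, 112 mm tall, about 550 g; the point is its centre, 56 mm up. To be left alone
- case_center (a point): round grey filter case lying flat, 88 mm across, 22 mm high; the point is its centre, 11 mm up. The pans' handles pass well above it. To be left alone
- blower_center (a point): silicone air blower standing on its fins with its nozzle up, bulb 68 mm across (74 over the fins), 147 mm tall, light; the point is on its axis, 60 mm up. To be left alone
- dish_center (a point): white ceramic dish with three lens caps in it, 108 mm across, 26 mm high; the point is its centre, 13 mm up. To be left alone
- hood_center (a point): black lens hood lying open side up, a ring 92 mm across, 42 mm high; the point is its centre, 21 mm up. To be left alone
Things that resemble listed ones, but are neither listed nor needed, are in the scene too. What is shaped like the part that bears pan_m_center but turquoise or yellow is not meant.

How it is judged:
By the outcome, as a careful person would: the job done as asked, in the order asked, and still so for the second after the job is handed in, with the robot touching nothing.
It also fails if it takes over 67 s, if anything falls off the work surface, if the arm or the gripper's body presses on something with over 40 N, if the wrist force passes 120 N, or if a joint passes its speed limit or range.

## Robot

A 6-joint arm with a two-finger parallel gripper is mounted at the origin on the work surface. World frame = base frame: x ahead of the robot, y to its left, z up, the work surface at z = 0. Lengths are in m, angles in rad, forces in N, time in s.
With the tool pointing down it reaches from about 0.275 to 0.85 m from the base axis. Payload 19 kg.
Tool frame: the origin (TCP) lies at the very end of the fingers, on their centre line; the grasp point (between the pads) lies 19 mm behind it (bot.grasp_offset is the distance from the TCP to the grasp point, in m); z points along the fingers, y is the direction in which the jaws open and shut (so a half turn about z gives the same grasp; the last joint's range is limited). The gripper opens to 85 mm and grips with 20 to 120 N. Pads are 22 mm wide; open, the fingers measure 114 mm over their backs; the gripper's body (76 mm by 85 mm) begins 54 mm behind the grasp point. The pads swing forward as they close: fully open they stand 13 mm farther back than shut.
Start: joints at [1.087, 0.15, 1.437, -0, 1.554, -0.134], TCP at [0.197, 0.54, 0.231] pointing down, gripper open.
Joint ranges: [-2.8, 2.8], [-0.68, 2.1], [0.12, 2.68], [-1.39, 4.53], [0.16, 2.79], [-2.81, 2.81]. Speed limits (rad/s): [1.89, 1.89, 2.22, 3.01, 3.01, 3.01].

## Interface

Orientations are given as a 3x3 rotation matrix whose columns are the frame's x, y, z axes.
In Python, from plant import bot, viewer gives the robot as it stands.
- The arm moves only by the shell command python3 -m crank 'ROWS' [FORCE]. ROWS is JSON, a list that holds one entry, the list of rows, each a list of 7 numbers: the shift along the tool's x, y, z in cm, then the turn, a rotation vector about the tool's x, y, z in rad, then the gripper command: -1 is fully open, 1 is shut, values between are in proportion. In form: [[[tx, ty, tz, wx, wy, wz, fingers], ...]]. A call has 1 to 20 rows; each row is the pose to reach, as a shift and turn from the pose measured when the call began, along the tool's axes at that moment; what a row does not reach only later rows make up. A row lasts 1/8 s, in which the tool goes at most 62.5 mm and 10.7 degrees, less where a joint would pass 70% of its speed; a pose out of reach is approached as far as the arm can. A call with a gripper value outside its range is refused whole. The fingers move at their own pace and stop on an object; FORCE is the grip in N (left out, the last holds). Time passes only in rows, so rows that repeat a pose let the fingers close. It gives the time, the measured TCP pose, the force and the opening at its end, in the units of the state.
- bot.observe(): the state, without advancing time (a new reading comes with each control period).
- viewer.get_image(name): name is "side" or "top" or "wrist"; returns a dict with "pixels" (480x640x3 uint8, red, green, blue), "fov_y" (degrees; the focal length in pixels is half the picture's height over the tangent of half this angle, whatever the lens; pixels are square), "cx", "cy" (the principal point, pixels), "world_from_camera" (4x4, takes a point from camera to world coordinates); the wrist camera has in their place "tool_from_camera" (4x4, takes a point from camera to tool coordinates, whose origin is the TCP and whose axes are the flange's). Camera axes: x right, y down, z forward; pixel columns grow to the right and rows downward; lengths in m; the calibration is good to about 2 mm. The wrist camera is an equidistant fisheye: a pixel r from the principal point sees the ray r / f radians off the axis. A picture is of the moment at which its call begins: read the wrist's pose just before it. There is no depth.
- bot.hand_in(): hands the job in, once; it reports no verdict.
The state is a dict: "t": time; "qpos": joint angles; "qvel": joint speeds; "joint_torque": joint torques, N m; "ee_pos": TCP position; "orientation": TCP orientation; "contact_force": force on the tool from outside, world axes, zero at the start; "wrist_torque": the same for the moment, N m; "gripper_width": finger opening in m.
Only numpy, scipy, OpenCV 4.12 (cv2) and the standard library are available. Lean on these libraries where they do the work, as an engineer would, in place of code of your own. Each camera call takes 0.05 s, during which the arm holds its last target. There are 200 camera calls.

## Working session

There is one attempt and no reset: what is moved stays moved. The work goes in short steps, Python scripts to look and compute and a shell command to move; the robot and the scene stay as the last step left them, time stands still between calls to the robot, and variables do not carry over. Pictures are saved under pics/ and viewed, about 8 in all and at most 12, crops included, and the job is handed in when it is done.

```bash
ls; mkdir -p pics; cat > h.py <<'E'
import numpy as np, cv2
from plant import bot, viewer
def grab(n):
    o=bot.observe(); d=viewer.get_image(n); d['o']=o
    if n=='wrist':
        T=np.eye(4); T[:3,:3]=np.array(o['orientation']); T[:3,3]=o['ee_pos']
        d['world_from_camera']=T@np.array(d['tool_from_camera'])
    d['world_from_camera']=np.array(d['world_from_camera']); d['fish']=n=='wrist'
    return d
def ray(d,u,v):
    f=240/np.tan(np.radians(d['fov_y'])/2); x,y=(u-d['cx']),(v-d['cy'])
    if d['fish']:
        r=np.hypot(x,y); a=r/f; c=np.array([x/r*np.sin(a),y/r*np.sin(a),np.cos(a)]) if r>0 else np.array([0,0,1.])
    else: c=np.array([x/f,y/f,1.])
    W=d['world_from_camera']; return W[:3,3], W[:3,:3]@c
def onz(d,u,v,z):
    p,r=ray(d,u,v); return p+r*(z-p[2])/r[2]
def proj(d,P):
    f=240/np.tan(np.radians(d['fov_y'])/2); W=d['world_from_camera']; c=W[:3,:3].T@(np.array(P)-W[:3,3])
    if d['fish']:
        h=np.hypot(c[0],c[1]); a=np.arctan2(h,c[2]); return d['cx']+f*a*c[0]/h, d['cy']+f*a*c[1]/h
    return d['cx']+f*c[0]/c[2], d['cy']+f*c[1]/c[2]
def save(d,n): cv2.imwrite(f'pics/{n}.png',d['pixels'][:,:,::-1])
E
python3 - <<'E'
from h import *
np.set_printoptions(precision=3,suppress=True)
for n in ['top','side','wrist']:
    d=grab(n); save(d,n+'0'); print(n,d['fov_y'],d['cx'],d['cy']); print(d['world_from_camera'])
o=bot.observe(); print(o)
E
```

```text
pics
top 42.13543584643337 322.56898090572435 241.8293462958699
[[-0.025 -0.983  0.184  0.209]
 [-1.     0.023 -0.017  0.034]
 [ 0.012 -0.184 -0.983  1.535]
 [ 0.     0.     0.     1.   ]]
side 56.486796054175606 320.7586699331692 240.7627054315074
[[ 0.826 -0.404  0.394  0.044]
 [-0.564 -0.574  0.594 -0.57 ]
 [-0.014 -0.712 -0.702  0.796]
 [ 0.     0.     0.     1.   ]]
wrist 65.70646984690485 316.7727040138924 238.2966983716628
[[ 0.343  0.892  0.295  0.122]
 [ 0.939 -0.325 -0.108  0.568]
 [-0.     0.314 -0.949  0.374]
 [ 0.     0.     0.     1.   ]]
{'t': 0.15, 'qpos': array([ 1.087,  0.151,  1.438,  0.   ,  1.554, -0.134]), 'qvel': array([-0.001, -0.002, -0.001, -0.002, -0.001,  0.   ]), 'joint_torque': array([  0.003, -71.338, -57.105,  -0.   ,   0.007,  -0.   ]), 'ee_pos': array([0.197, 0.54 , 0.231]), 'orientation': array([[-0.939,  0.343, -0.   ],
       [ 0.343,  0.939, -0.001],
       [ 0.   , -0.001, -1.   ]]), 'contact_force': array([ 0.059,  0.174, -0.293]), 'wrist_torque': array([-0.024, -0.03 , -0.005]), 'gripper_width': 0.08542189375424511}
```

View pics/top0.png

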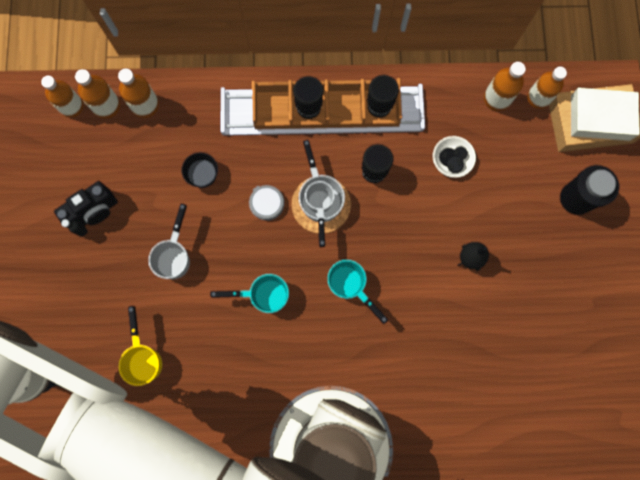

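View pics/side0.png

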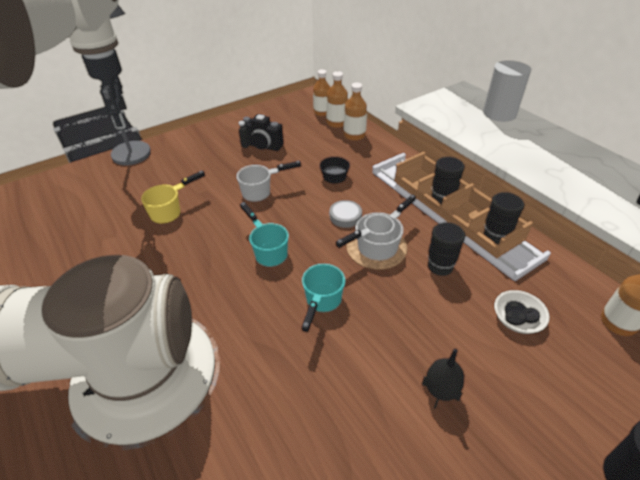

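The top view shows the large and small pans at about (322,200), with handles at (310,155) and (322,232). The middle steel pan is at (169,260), its handle near (181,215). The lens is at (377,162), the case at (266,203), the hood at (200,170), the dish at (454,157) and the blower at (474,256). I'll zoom in on the pans and work out positions.

```bash
python3 - <<'E'
from h import *
t=cv2.imread('pics/top0.png'); s=cv2.imread('pics/side0.png')
a=cv2.resize(t[130:260,265:405],None,fx=2.85,fy=2.85,interpolation=cv2.INTER_CUBIC)
b=cv2.resize(s[180:280,325:435],None,fx=3.6,fy=3.6,interpolation=cv2.INTER_CUBIC)
c=cv2.resize(t[190:290,140:220],None,fx=2.85,fy=2.85,interpolation=cv2.INTER_CUBIC)
H=np.zeros((600,800,3),np.uint8)
H[:a.shape[0],:a.shape[1]]=a; H[:b.shape[0],400:400+b.shape[1]]=b[:,:400]; 
c=c[:220]; H[375:375+c.shape[0],:c.shape[1]]=c
cv2.imwrite('pics/crop1.png',H)
d=grab('top'); np.set_printoptions(precision=3,suppress=True)
for n,u,v,z in [('L',322,198,.064),('gA',310,155,.07),('gB',322,232,.07),('m',169,260,.062),('mg',181,215,.074),('lens',377,160,.112),('case',266,203,.022),('blower',474,256,.06),('dish',454,157,.02),('teal',347,279,.06),('teal2',269,293,.06),('hood',200,170,.04)]:
    print(n,onz(d,u,v,z))
E
```

```text
L [0.593 0.007 0.064]
gA [0.701 0.034 0.07 ]
gB [0.508 0.009 0.07 ]
m [0.45  0.376 0.062]
mg [0.556 0.347 0.074]
lens [ 0.671 -0.126  0.112]
case [0.595 0.147 0.022]
blower [ 0.442 -0.355  0.06 ]
dish [ 0.705 -0.332  0.02 ]
teal [ 0.394 -0.047  0.06 ]
teal2 [0.365 0.139 0.06 ]
hood [0.678 0.309 0.04 ]
```

View pics/crop1.png

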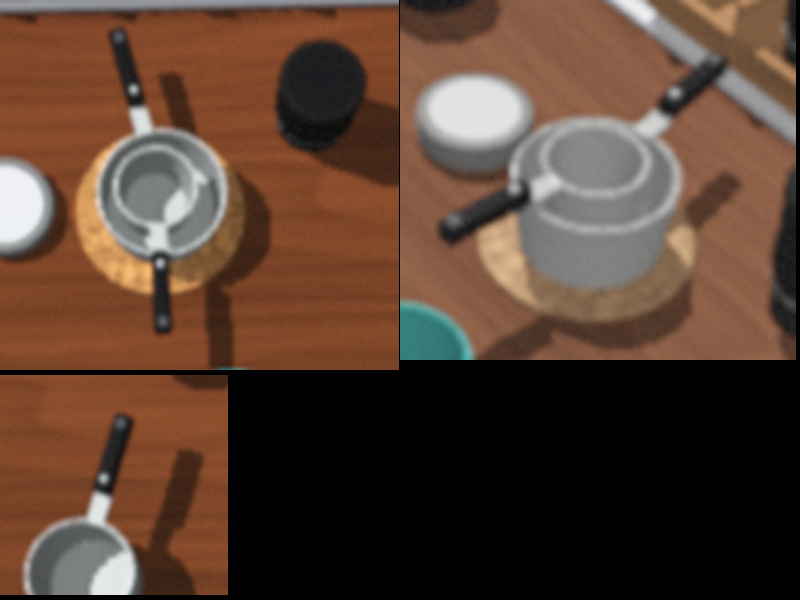

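The large pan's handle points back (about +14°), and the small pan's points towards the robot. The lens lies at about −60° from the pan, so I'll fan counterclockwise: L at 14°, M at 59°, S at 104°. First move: bring the wrist over the small pan's grip.

```bash
python3 -m crank '[[[-45.7,-39.8,0,0,0,-0.35,0.2],[-45.7,-39.8,0,0,0,-0.35,0.2],[-45.7,-39.8,0,0,0,-0.35,0.2],[-45.7,-39.8,0,0,0,-0.35,0.2],[-45.7,-39.8,0,0,0,-0.35,0.2],[-45.7,-39.8,0,0,0,-0.35,0.2],[-45.7,-39.8,0,0,0,-0.35,0.2],[-45.7,-39.8,0,0,0,-0.35,0.2],[-45.7,-39.8,0,0,0,-0.35,0.2],[-45.7,-39.8,0,0,0,-0.35,0.2],[-45.7,-39.8,0,0,0,-0.35,0.2],[-45.7,-39.8,0,0,0,-0.35,0.2],[-45.7,-39.8,0,0,0,-0.35,0.2],[-45.7,-39.8,0,0,0,-0.35,0.2]]]'
python3 - <<'E'
from h import *
d=grab('wrist'); save(d,'w1'); print(d['o']['orientation'],d['o']['ee_pos'])
import pickle; pickle.dump(d,open('w1.pkl','wb'))
E
```

```text
t: 1.95
ee_pos: [0.4897, 0.0104, 0.2314]
orientation: [[-1.0, -0.002, 0.0], [-0.002, 1.0, -0.001], [-0.0, -0.001, -1.0]]
contact_force: [0.2, 0.3, 0.2]
gripper_width: 0.034
[[-9.99998766e-01 -1.56981949e-03  5.56644959e-05]
 [-1.56985589e-03  9.99998550e-01 -6.59995182e-04]
 [-5.46283419e-05 -6.60081753e-04 -9.99999781e-01]] [0.48968894 0.01036026 0.23138025]
```

View pics/w1.png

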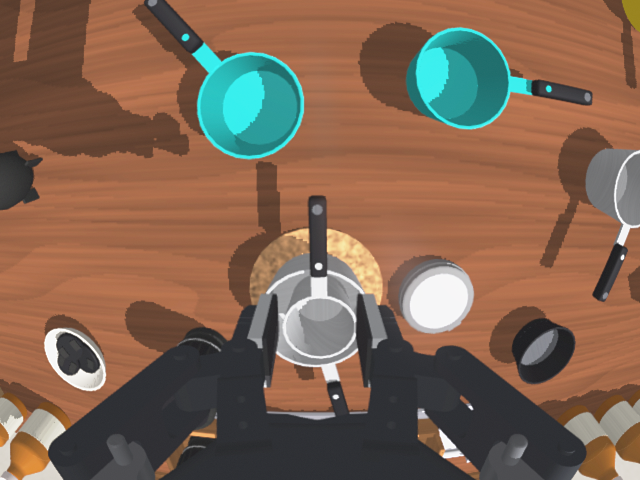

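The wrist view shows the small pan's grip from (317,198) to (318,276), its rim centre near (319,327), and the large pan's handle going back at (335,395).

```bash
python3 - <<'E'
from h import *
import pickle; np.set_printoptions(precision=4,suppress=True)
d=pickle.load(open('w1.pkl','rb')); g=cv2.cvtColor(d['pixels'],cv2.COLOR_RGB2GRAY)
a,b=onz(d,317,197,.084),onz(d,318.5,277,.084); print(a,b,(a+b)/2, np.linalg.norm(a-b))
for u,v in [(319,327),(283,327),(355,327)]: print(onz(d,u,v,.072))
print('Lhandle',onz(d,335,395,.076),'rim Lfront',onz(d,316,271,.064))
E
```

```text
[0.4715 0.0108 0.084 ] [0.5412 0.0122 0.084 ] [0.5064 0.0115 0.084 ] 0.0697078275043054
[0.5992 0.013  0.072 ]
[ 0.5995 -0.0214  0.072 ]
[0.5995 0.0474 0.072 ]
Lhandle [0.6839 0.0303 0.076 ] rim Lfront [0.5443 0.0101 0.064 ]
```

```bash
python3 -m crank '[[[-1.8,0.1,12,0,0,0,0.2],[-1.8,0.1,12,0,0,0,0.2],[-1.8,0.1,17.4,0,0,0,0.2],[-1.8,0.1,17.4,0,0,0,0.2],[-1.8,0.1,17.4,0,0,0,0.2],[-1.8,0.1,17.4,0,0,0,1],[-1.8,0.1,17.4,0,0,0,1],[-1.8,0.1,17.4,0,0,0,1],[-1.8,0.1,17.4,0,0,0,1],[-1.8,0.1,17.4,0,0,0,1],[-1.8,0.1,16.4,0,0,0,1],[-1.8,0.1,15.4,0,0,0,1],[-1.8,0.1,13.4,0,0,0,1],[-1.8,0.1,11,0,0,0,1],[-1.8,0.1,8,0,0,0,1],[-1.8,0.1,8,0,0,0,1]]]' 90
python3 - <<'E'
from h import *
import pickle
d=grab('side'); save(d,'s2'); d=grab('top'); save(d,'t2'); d=grab('wrist');save(d,'w2');print(bot.observe()['gripper_width'])
s=cv2.imread('pics/s2.png')[130:300,270:500]; t=cv2.imread('pics/t2.png')[130:300,230:400]
w=cv2.imread('pics/w2.png')[140:400,170:470]
H=np.zeros((600,800,3),np.uint8)
s=cv2.resize(s,None,fx=1.7,fy=1.7); t=cv2.resize(t,None,fx=2,fy=2); w=cv2.resize(w,None,fx=1.2,fy=1.2)
H[:s.shape[0],:s.shape[1]]=s; H[:t.shape[0],400:400+t.shape[1]]=t; H[289:289+311,:w.shape[1]]=w[:311]
cv2.imwrite('pics/c2.png',H)
E
```

```text
t: 4.0
ee_pos: [0.5088, 0.0111, 0.1543]
orientation: [[-1.0, -0.001, 0.004], [-0.001, 1.0, -0.001], [-0.004, -0.001, -1.0]]
contact_force: [-0.1, -0.2, -1.6]
gripper_width: 0.0136
0.013527330156910598
```

View pics/c2.png

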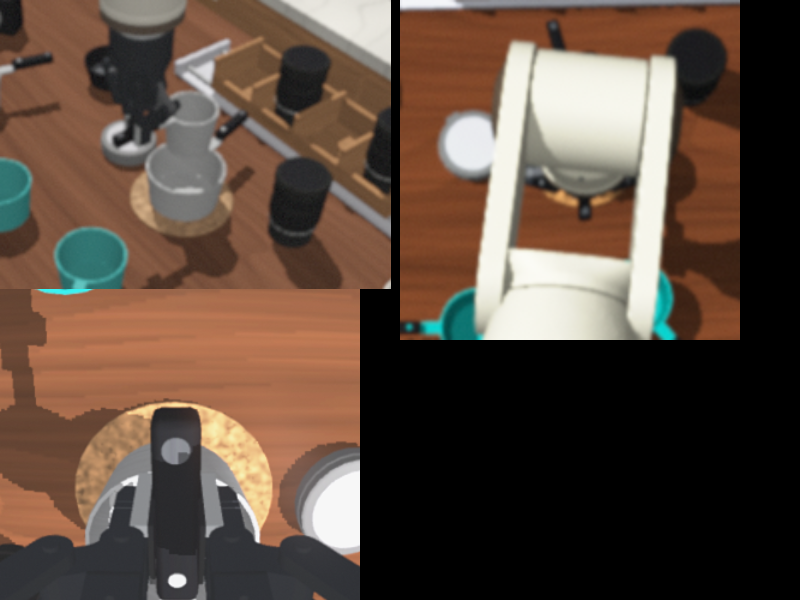

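Held level and clear of the large pan. Next I set it aside to the right.

```bash
python3 -m crank '[[[3,-4,0,0,0,0,1],[6,-9,0,0,0,0,1],[7,-14,0,0,0,0,1],[7,-18,0,0,0,0,1],[7,-20,0,0,0,0,1],[7,-20,3,0,0,0,1],[7,-20,6,0,0,0,1],[7,-20,9,0,0,0,1],[7,-20,9.8,0,0,0,1],[7,-20,10.2,0,0,0,1],[7,-20,10.5,0,0,0,1],[7,-20,10.6,0,0,0,1],[7,-20,10.6,0,0,0,1]]]'
```

```text
t: 5.78
ee_pos: [0.4376, -0.1894, 0.0478]
orientation: [[-1.0, -0.002, -0.001], [-0.002, 1.0, -0.002], [0.001, -0.002, -1.0]]
contact_force: [-24.1, 1.8, 36.9]
gripper_width: 0.0136
```

```bash
python3 -m crank '[[[7e-15,0,-0.2,0,0,0,0.9],[0,0,-0.2,0,0,0,0.2],[0,0,-0.2,0,0,0,0.2],[0,0,-0.2,0,0,0,0.2],[0,0,-6,0,0,0,0.2],[0,0,-12,0,0,0,0.2],[0,0,-18.3,0,0,0,0.2],[-11.2,54,-18.3,0,0,0.26,0.2],[-11.2,54,-18.3,0,0,0.26,0.2],[-11.2,54,-18.3,0,0,0.26,0.2],[-11.2,54,-18.3,0,0,0.26,0.2],[-11.2,54,-18.3,0,0,0.26,0.2],[-11.2,54,-18.3,0,0,0.26,0.2],[-11.2,54,-18.3,0,0,0.26,0.2],[-11.2,54,-18.3,0,0,0.26,0.2],[-11.2,54,-18.3,0,0,0.26,0.2],[-11.2,54,-18.3,0,0,0.26,0.2],[-11.2,54,-18.3,0,0,0.26,0.2],[-11.2,54,-18.3,0,0,0.26,0.2]]]'
python3 - <<'E'
from h import *
import pickle
d=grab('wrist'); save(d,'w3'); pickle.dump(d,open('w3.pkl','wb'))
d=grab('top'); save(d,'t3'); pickle.dump(d,open('t3.pkl','wb'))
d=grab('side'); save(d,'s3'); pickle.dump(d,open('s3.pkl','wb'))
w=cv2.imread('pics/w3.png'); t=cv2.imread('pics/t3.png')[130:290,260:500]
H=np.zeros((600,800,3),np.uint8)
w=cv2.resize(w[40:440],(480,300)); t=cv2.resize(t,None,fx=1.8,fy=1.8)
s=cv2.resize(cv2.imread('pics/s3.png')[170:400,250:480],None,fx=1.3,fy=1.3)
H[:300,:480]=w; H[304:304+t.shape[0],:t.shape[1]]=t; H[280:280+s.shape[0],490:490+s.shape[1]]=s
cv2.imwrite('pics/c3.png',H)
E
```

```text
t: 8.15
ee_pos: [0.5488, 0.3502, 0.2297]
orientation: [[-0.967, 0.256, -0.0], [0.256, 0.967, -0.002], [-0.0, -0.002, -1.0]]
contact_force: [0.2, -0.6, -0.3]
gripper_width: 0.0343
```

View pics/c3.png

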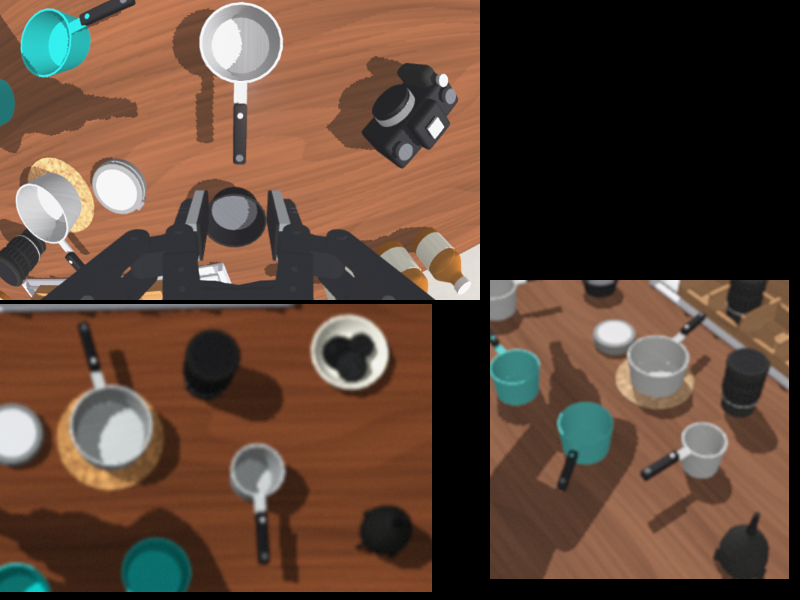

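The small pan stands free at the right, and the large pan is clear and still on its mat. The middle pan's grip runs from about (320,176) to (319,259) in the full wrist picture. I'll refine these with masks.

```bash
python3 - <<'E'
from h import *
import pickle; np.set_printoptions(precision=4,suppress=True)
def comp(m,u,v):
    n,l,st,c=cv2.connectedComponentsWithStats(m.astype(np.uint8)); 
    k=l[v,u]; return (l==k) if k else None
def grip(d,u,v,z,box):
    g=d['pixels'].max(2)<70; x0,x1,y0,y1=box; M=np.zeros_like(g); M[y0:y1,x0:x1]=g[y0:y1,x0:x1]
    M=comp(M,u,v)
    P=np.array([onz(d,x,y,z)[:2] for y,x in np.argwhere(M)]); c=P.mean(0); w,V=np.linalg.eigh(np.cov(P.T)); ax=V[:,1]; t=(P-c)@ax
    mid=c+ax*(t.max()+t.min())/2
    print('grip',mid,'len',np.ptp(t),'wid',np.ptp((P-c)@V[:,0]),'bearing',np.degrees(np.arctan2(ax[1],ax[0])))
def rim(d,c0,z,r,angs):
    # edge search along radial world rays: outermost steel (low saturation) pixel
    hsv=cv2.cvtColor(d['pixels'],cv2.COLOR_RGB2HSV); pts=[]
    for a in np.radians(angs):
        for q in np.arange(r+.02,r-.02,-.0005):
            p=c0+q*np.array([np.cos(a),np.sin(a)]); u,v=proj(d,[*p,z]); 
            s=hsv[int(round(v)),int(round(u))]
            if s[1]<60 and s[2]>90: pts.append(p); break
    pts=np.array(pts); A=np.c_[2*pts,np.ones(len(pts))]; x=np.linalg.lstsq(A,(pts**2).sum(1),rcond=None)[0]
    R=np.sqrt(x[2]+x[:2]@x[:2]); print('rim',x[:2],'R',R,'rms',np.std(np.linalg.norm(pts-x[:2],axis=1)),len(pts))
w=pickle.load(open('w3.pkl','rb')); t=pickle.load(open('t3.pkl','rb'))
grip(w,319,215,.074,(290,350,150,275))
rim(w,np.array([.45,.376]),.062,.046,np.r_[20:330:5])
grip(t,310,155,.076,(290,330,135,178))
rim(t,np.array([.597,.009]),.064,.056,[*range(-60,5,4),*range(25,90,4),*range(-90,-60,5)])
rim(t,np.array([.53,-.19]),.064,.036,[*range(-90,90,5)])
for n in ['w1']:
    d=pickle.load(open('w1.pkl','rb')); rim(d,np.array([.597,.009]),.064,.056,[*range(150,172,3),*range(192,215,3)])
E
```

```text
<stdin>:9: RuntimeWarning: Mean of empty slice.
  ret = ret.dtype.type(ret / rcount)
  avg = a.mean(axis, **keepdims_kw)
  ret = um.true_divide(
<stdin>:9: RuntimeWarning: Degrees of freedom <= 0 for slice
  c *= np.true_divide(1, fact)
  c *= np.true_divide(1, fact)
Traceback (most recent call last):
ValueError: not enough values to unpack (expected 2, got 0)

During handling of the above exception, another exception occurred:

Traceback (most recent call last):
numpy.linalg.LinAlgError: 0-dimensional array given. Array must be at least two-dimensional
```

```bash
cat >> h.py <<'E'
import pickle
def grip(d,z,box,th=90):
    x0,x1,y0,y1=box; g=(d['pixels'][y0:y1,x0:x1].max(2)<th).astype(np.uint8)
    n,l,st,c=cv2.connectedComponentsWithStats(g); k=1+np.argmax(st[1:,4])
    P=np.array([onz(d,x+x0,y+y0,z)[:2] for y,x in np.argwhere(l==k)]); c=P.mean(0); w,V=np.linalg.eigh(np.cov(P.T)); ax=V[:,1]; t=(P-c)@ax
    mid=c+ax*(t.max()+t.min())/2
    print('grip',mid,'len',np.ptp(t),'wid',np.ptp((P-c)@V[:,0]),'bearing',np.degrees(np.arctan2(ax[1],ax[0])))
def rim(d,c0,z,r,angs):
    hsv=cv2.cvtColor(d['pixels'],cv2.COLOR_RGB2HSV); pts=[]
    for a in np.radians(angs):
        for q in np.arange(r+.02,r-.02,-.0005):
            p=c0+q*np.array([np.cos(a),np.sin(a)]); u,v=proj(d,[*p,z])
            s=hsv[int(round(v)),int(round(u))]
            if s[1]<60 and s[2]>90: pts.append(p); break
    pts=np.array(pts); A=np.c_[2*pts,np.ones(len(pts))]; x=np.linalg.lstsq(A,(pts**2).sum(1),rcond=None)[0]
    R=np.sqrt(x[2]+x[:2]@x[:2]); print('rim',x[:2],'R',R,'rms',np.std(np.linalg.norm(pts-x[:2],axis=1)),len(pts))
E
python3 - <<'E'
from h import *
np.set_printoptions(precision=4,suppress=True)
w=pickle.load(open('w3.pkl','rb')); t=pickle.load(open('t3.pkl','rb'))
grip(w,.074,(295,345,150,275))
rim(w,np.array([.45,.376]),.062,.046,np.r_[20:330:5])
grip(t,.076,(295,330,137,176))
rim(t,np.array([.597,.009]),.064,.056,[*range(-90,5,4),*range(25,90,4)])
rim(t,np.array([.53,-.19]),.064,.036,[*range(-90,90,5)])
d=pickle.load(open('w1.pkl','rb')); rim(d,np.array([.597,.009]),.064,.056,[*range(150,172,3),*range(192,215,3)])
E
```

```text
grip [0.5517 0.3516] len 0.06949592997535395 wid 0.014078420531028417 bearing 164.99343631613905
rim [0.4537 0.3791] R 0.045745331013532155 rms 0.00032406382924078246 62
grip [0.7045 0.0365] len 0.07181850193144831 wid 0.017487436163765607 bearing -166.01306812156136
rim [0.598 0.008] R 0.05511228538909507 rms 0.0009187565244382107 41
rim [ 0.5289 -0.1873] R 0.036601739652716576 rms 0.0006727758910603986 36
rim [0.5673 0.0091] R 0.04108752712217052 rms 0.00025521769936854465 16
```

```bash
python3 -m crank '[[[0.1,0.2,12,0,0,0,0.2],[0.1,0.2,12,0,0,0,0.2],[0.1,0.2,18.2,0,0,0,0.2],[0.1,0.2,18.2,0,0,0,0.2],[0.1,0.2,18.2,0,0,0,0.2],[0.1,0.2,18.2,0,0,0,1],[0.1,0.2,18.2,0,0,0,1],[0.1,0.2,18.2,0,0,0,1],[0.1,0.2,18.2,0,0,0,1],[0.1,0.2,18.2,0,0,0,1],[0.1,0.2,17.2,0,0,0,1],[0.1,0.2,16.2,0,0,0,1],[0.1,0.2,13,0,0,0,1],[0.1,0.2,9,0,0,0,1],[0.1,0.2,6.2,0,0,0,1],[0.1,0.2,6.2,0,0,0,1]]]' 110
```

```text
t: 10.3
ee_pos: [0.5491, 0.3529, 0.1711]
orientation: [[-0.967, 0.256, 0.004], [0.256, 0.967, -0.0], [-0.004, 0.001, -1.0]]
contact_force: [-0.7, 1.4, -1.2]
gripper_width: 0.0127
```

```bash
python3 -m crank '[[[-5,-7,0,0,0,-0.18,1],[-8,-12,0,0,0,-0.36,1],[-11,-16,0,0,0,-0.54,1],[-14,-20,0,0,0,-0.72,1],[-16.3,-22.5,0,0,0,-0.9,1],[-16.3,-22.5,0,0,0,-1.08,1],[-16.3,-22.5,0,0,0,-1.25,1],[-16.3,-22.5,0,0,0,-1.305,1],[-16.3,-22.5,0,0,0,-1.305,1],[-16.3,-22.5,0,0,0,-1.305,1],[-16.3,-22.5,0,0,0,-1.305,1]]]'
python3 - <<'E'
from h import *
for n in ['wrist','side','top']:
    d=grab(n); save(d,n+'4'); pickle.dump(d,open(n+'4.pkl','wb'))
w=cv2.resize(cv2.imread('pics/wrist4.png'),(480,360)); s=cv2.resize(cv2.imread('pics/side4.png')[130:300,280:480],None,fx=1.6,fy=1.6); t=cv2.resize(cv2.imread('pics/top4.png')[110:260,240:420],None,fx=1.6,fy=1.6)
H=np.zeros((600,800,3),np.uint8); H[:360,:480]=w; H[:s.shape[0],480:480+s.shape[1]]=s; H[360:600,:288]=t[:240]; cv2.imwrite('pics/c4.png',H)
E
```

```text
t: 11.68
ee_pos: [0.6489, 0.0937, 0.1713]
orientation: [[-0.502, -0.865, 0.004], [-0.865, 0.502, -0.0], [-0.002, -0.003, -1.0]]
contact_force: [-0.0, 0.6, -2.0]
gripper_width: 0.013
```

View pics/c4.png

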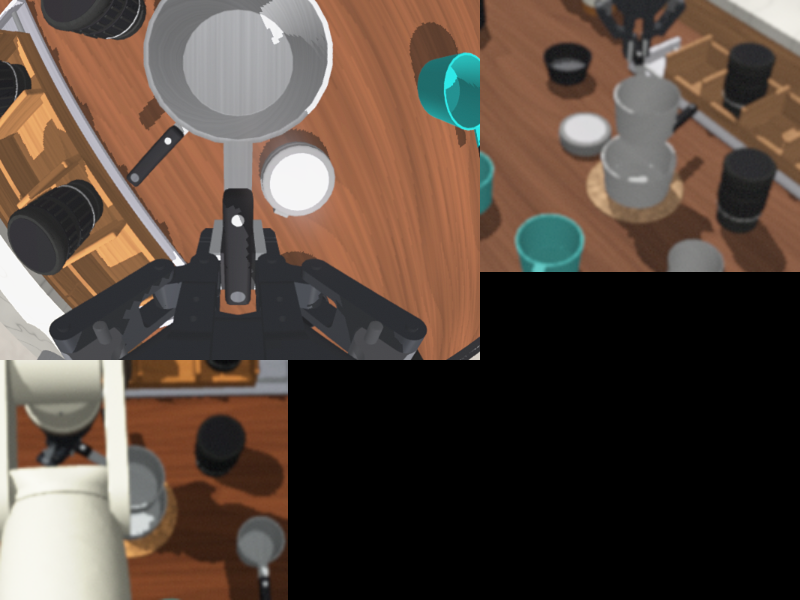

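The middle pan is held over the large one. In the full wrist frame its rim centre is near (317,65), and the large pan's grip is visible near (210,205).

```bash
python3 - <<'E'
from h import *
np.set_printoptions(precision=4,suppress=True)
w=pickle.load(open('wrist4.pkl','rb'))
print(proj(w,[.599,.009,.186]))
rim(w,np.array([.599,.009]),.185,.046,[*range(0,45,4),*range(75,150,4)])
grip(w,.076,(165,252,165,250),75)
E
```

```text
(np.float64(321.00539959650314), np.float64(67.3887346960334))
rim [0.6073 0.0347] R 0.036739713352125544 rms 0.006699721680465988 31
grip [0.7056 0.0359] len 0.07134159037543192 wid 0.014618090261940796 bearing -166.24880087253868
```

```bash
python3 - <<'E'
from h import *
np.set_printoptions(precision=4,suppress=True)
w=pickle.load(open('wrist4.pkl','rb'))
hsv=cv2.cvtColor(w['pixels'],cv2.COLOR_RGB2HSV)
for v in (50,65,80):
    r=(hsv[v,:,1]<50)&(hsv[v,:,2]>70); x=np.where(r[150:480])[0]+150
    print(v,x.min(),x.max(),onz(w,x.min(),v,.186),onz(w,x.max(),v,.186))
l,r,b=[onz(w,*p,.186)[:2] for p in [(193,62),(443,68),(317,189)]]
A=np.array([l,r,b]);x=np.linalg.lstsq(np.c_[2*A,[1,1,1]],(A**2).sum(1),rcond=None)[0];print(x[:2],np.sqrt(x[2]+x[:2]@x[:2]))
E
```

```text
50 150 441 [ 0.6469 -0.0313  0.186 ] [0.5584 0.0226 0.186 ]
65 192 443 [ 0.6364 -0.0164  0.186 ] [0.5605 0.0277 0.186 ]
80 192 443 [ 0.6392 -0.0116  0.186 ] [0.5632 0.0324 0.186 ]
[0.5993 0.0074] 0.04377525943725471
```

```bash
python3 -m crank '[[[0,0,3,0,0,0,1],[0,0,5.5,0,0,0,1],[0,0,7.5,0,0,0,1],[0,0,9,0,0,0,1],[0,0,10,0,0,0,1],[0,0,10.6,0,0,0,1],[0,0,11,0,0,0,1],[0,0,11,0,0,0,1]]]'
```

```text
t: 12.82
ee_pos: [0.6495, 0.0936, 0.0615]
orientation: [[-0.501, -0.865, 0.004], [-0.865, 0.501, -0.0], [-0.002, -0.004, -1.0]]
contact_force: [-0.4, -0.2, -1.8]
gripper_width: 0.0129
```

```bash
python3 -m crank '[[[0,0,0.2,0,0,0,1],[0,0,0.35,0,0,0,1],[0,0,0.45,0,0,0,1],[0,0,0.45,0,0,0,1]]]'
```

```text
t: 13.32
ee_pos: [0.6504, 0.0941, 0.0586]
orientation: [[-0.501, -0.865, 0.007], [-0.865, 0.501, 0.0], [-0.004, -0.006, -1.0]]
contact_force: [0.3, 4.1, 10.1]
gripper_width: 0.0126
```

```bash
python3 -m crank '[[[0,0,0.15,0,0,0,1],[0,0,0.3,0,0,0,1],[0,0,0.3,0,0,0,1]]]' 60
```

```text
t: 13.7
ee_pos: [0.6512, 0.0947, 0.0576]
orientation: [[-0.501, -0.865, 0.009], [-0.865, 0.501, 0.001], [-0.006, -0.007, -1.0]]
contact_force: [-3.0, 6.4, 17.6]
gripper_width: 0.0128
```

```bash
python3 -m crank '[[[0,0,0.1,0,0,0,1],[0,0,0.1,0,0,0,1],[0,0,0.1,0,0,0,0.66],[0,0,0.1,0,0,0,0.62],[0,0,0.1,0,0,0,0.5],[0,0,0.1,0,0,0,0.3],[0,0,0,0,0,0,0.3],[0,0,-3,0,0,0,0.3],[0,0,-9,0,0,0,0.3],[0,0,-15,0,0,0,0.3],[0,0,-18,0,0,0,0.3],[0,0,-18,0,0,0,0.3]]]' 20
python3 - <<'E'
from h import *
np.set_printoptions(precision=4,suppress=True)
for n in ['wrist','side']:
    d=grab(n); save(d,n+'5'); pickle.dump(d,open(n+'5.pkl','wb'))
w=cv2.resize(cv2.imread('pics/wrist5.png'),(480,360)); s=cv2.resize(cv2.imread('pics/side5.png')[170:320,300:480],None,fx=2.2,fy=2.2,interpolation=cv2.INTER_CUBIC)[:, :320]
H=np.zeros((600,800,3),np.uint8); H[:360,:480]=w; H[:s.shape[0],480:480+s.shape[1]]=s; cv2.imwrite('pics/c5.png',H)
E
```

```text
t: 15.2
ee_pos: [0.6502, 0.0945, 0.2405]
orientation: [[-0.501, -0.865, 0.014], [-0.865, 0.501, 0.001], [-0.008, -0.011, -1.0]]
contact_force: [-0.1, 0.5, -0.6]
gripper_width: 0.0298
```

View pics/c5.png

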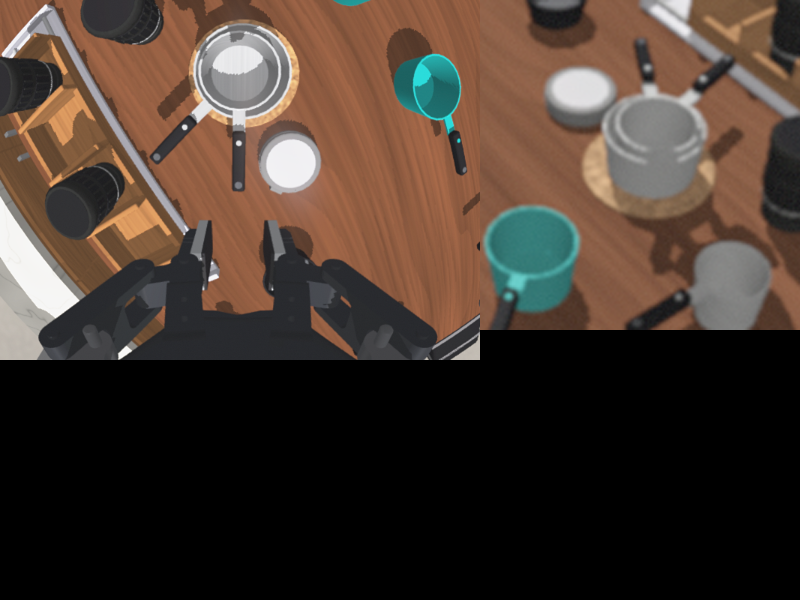

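The middle pan is nested with its rim level and concentric with the large one. Its handle is about 45° from the large handle. I'll measure both, then fetch the small pan.

```bash
python3 - <<'E'
from h import *
np.set_printoptions(precision=4,suppress=True)
w=pickle.load(open('wrist5.pkl','rb'))
k=4/3
pts=[onz(w,u*k,v*k,.070)[:2] for u,v in [(198,71),(284,71),(239,114),(240,27)]]; print(np.array(pts),(pts[0]+pts[1])/2)
pts=[onz(w,u*k,v*k,.064)[:2] for u,v in [(191,72),(293,72),(240,126)]]; print('L',np.array(pts),(pts[0]+pts[1])/2)
grip(w,.082,(295,340,175,262),75)
grip(w,.076,(195,275,150,222),75)
E
python3 -m crank '[[[0,0,0,0,0,0.18,0.2],[-2,20,0,0,0,0.36,0.2],[-2,20,0,0,0,0.5,0.2]]]'
```

```text
[[ 0.6401 -0.0155]
 [ 0.5576  0.032 ]
 [ 0.6255  0.0499]
 [ 0.575  -0.0352]] [0.5989 0.0082]
L [[ 0.6481 -0.0196]
 [ 0.548   0.0379]
 [ 0.6318  0.063 ]] [0.5981 0.0092]
grip [0.6526 0.0947] len 0.06925857889056408 wid 0.014551015715358835 bearing 61.184231838634815
grip [0.7057 0.036 ] len 0.06960130552588475 wid 0.014364697515641421 bearing -166.00018155544427
t: 15.68
ee_pos: [0.5462, 0.1679, 0.2339]
orientation: [[-0.858, -0.514, 0.006], [-0.514, 0.858, 0.001], [-0.005, -0.002, -1.0]]
contact_force: [0.6, 1.3, 0.4]
gripper_width: 0.0339
```

```bash
python3 -m crank '[[[27.7,-25.1,0,0,0,0.52,0.2],[27.7,-25.1,0,0,0,0.52,0.2],[27.7,-25.1,0,0,0,0.52,0.2],[27.7,-25.1,0,0,0,0.52,0.2],[27.7,-25.1,0,0,0,0.52,0.2],[27.7,-25.1,0,0,0,0.52,0.2],[27.7,-25.1,0,0,0,0.52,0.2],[27.7,-25.1,0,0,0,0.52,0.2],[27.7,-25.1,0,0,0,0.52,0.2]]]'
python3 - <<'E'
from h import *
np.set_printoptions(precision=4,suppress=True)
d=grab('wrist'); save(d,'w6'); 
us=[proj(d,[x,y,.076]) for x in (.39,.475) for y in (-.205,-.173)]; us=np.array(us); print(us)
x0,y0=us.min(0).astype(int); x1,y1=us.max(0).astype(int); grip(d,.076,(x0,x1,y0,y1),75)
rim(d,np.array([.529,-.187]),.064,.036,[*range(190,340,5)] )
E
```

```text
t: 16.8
ee_pos: [0.4378, -0.1886, 0.2326]
orientation: [[-1.0, -0.021, 0.005], [-0.021, 1.0, 0.001], [-0.005, 0.001, -1.0]]
contact_force: [0.6, -0.3, -0.3]
gripper_width: 0.0342
[[296.9073 157.552 ]
 [336.6193 158.3765]
 [296.2233 256.1736]
 [333.134  256.8833]]
grip [ 0.4367 -0.1898] len 0.06872620169326193 wid 0.015948997150792534 bearing -175.85001016639853
rim [ 0.5248 -0.2062] R 0.03319449539934919 rms 0.008766060054161653 30
```

```bash
python3 -m crank '[[[-0.3,-0.1,12,0,0,0,0.2],[-0.3,-0.1,12,0,0,0,0.2],[-0.3,-0.1,18.3,0,0,0,0.2],[-0.3,-0.1,18.3,0,0,0,0.2],[-0.3,-0.1,18.3,0,0,0,0.2],[-0.3,-0.1,18.3,0,0,0,1],[-0.3,-0.1,18.3,0,0,0,1],[-0.3,-0.1,18.3,0,0,0,1],[-0.3,-0.1,18.3,0,0,0,1],[-0.3,-0.1,18.3,0,0,0,1]]]' 120
python3 -m crank '[[[0,0,-1,0,0,0,1],[0,0,-2,0,0,0,1],[0,0,-5,0,0,0,1],[0,0,-9,0,0,0,1],[0,0,-13,0,0,0,1],[0,0,-13,0,0,0,1],[0,0,-13,0,0,0,1]]]'
python3 - <<'E'
from h import *
np.set_printoptions(precision=4,suppress=True)
d=grab('top'); save(d,'t7'); d=grab('wrist'); save(d,'w7');pickle.dump(d,open('w7.pkl','wb'))
rim(d,np.array([.529,-.187]),.064+.13,.036,[*range(-60,60,5)])
E
```

```text
t: 18.1
ee_pos: [0.4427, -0.1898, 0.052]
orientation: [[-1.0, -0.021, 0.008], [-0.021, 1.0, -0.0], [-0.008, -0.001, -1.0]]
contact_force: [-5.4, 0.9, 10.9]
gripper_width: 0.0129
t: 18.98
ee_pos: [0.4415, -0.1897, 0.1819]
orientation: [[-1.0, -0.021, 0.008], [-0.021, 1.0, -0.001], [-0.008, -0.001, -1.0]]
contact_force: [-0.5, 0.4, -1.5]
gripper_width: 0.0126Traceback (most recent call last):
  File "<stdin>", line 4, in <module>
  File "h.py", line 36, in rim
    s=hsv[int(round(v)),int(round(u))]
      ~~~^^^^^^^^^^^^^^^^^^^^^^^^^^^^^
IndexError: index 482 is out of bounds for axis 0 with size 480
```

```bash
python3 -m crank '[[[-2,5,0,0,0,0,1],[-4.5,10,0,0,0,0.18,1],[-7,15,0,0,0,0.36,1],[-10,20,0,0,0,0.54,1],[-12.5,25,0,0,0,0.72,1],[-14.2,27.8,0,0,0,0.9,1],[-14.2,27.8,0,0,0,1.08,1],[-14.2,27.8,0,0,0,1.26,1],[-14.2,27.8,0,0,0,1.34,1],[-14.2,27.8,0,0,0,1.34,1],[-14.2,27.8,0,0,0,1.34,1]]]'
python3 - <<'E'
from h import *
for n in ['side','top']:
    d=grab(n); save(d,n+'8'); pickle.dump(d,open(n+'8.pkl','wb'))
s=cv2.resize(cv2.imread('pics/side8.png')[120:300,290:480],None,fx=2.1,fy=2.1,interpolation=cv2.INTER_CUBIC); t=cv2.resize(cv2.imread('pics/top8.png')[110:260,230:420],None,fx=2.1,fy=2.1,interpolation=cv2.INTER_CUBIC)
H=np.zeros((400,800,3),np.uint8); H[:s.shape[0],:s.shape[1]]=s; H[:t.shape[0],400:400+t.shape[1]]=t; cv2.imwrite('pics/c8.png',H)
print(proj(pickle.load(open('side8.pkl','rb')),[.599,.0075,.194]))
E
```

```text
t: 20.45
ee_pos: [0.5771, 0.0914, 0.1816]
orientation: [[-0.253, 0.968, 0.006], [0.968, 0.253, 0.0], [-0.001, 0.006, -1.0]]
contact_force: [0.4, 0.1, -1.6]
gripper_width: 0.0125
(np.float64(384.78200583389776), np.float64(183.2371057713335))
```

View pics/c8.png

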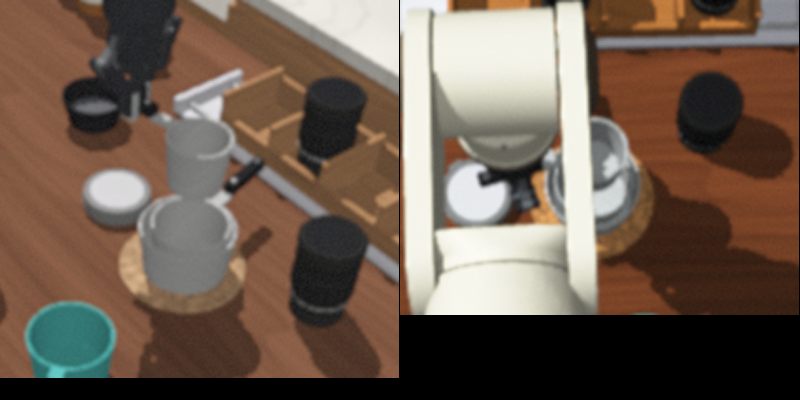

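Aligned: the rim centre is at (200,138) in the crop against a predicted (199,133). Now lowering.

```bash
python3 -m crank '[[[0,0,3,0,0,0,1],[0,0,5.5,0,0,0,1],[0,0,7.5,0,0,0,1],[0,0,9,0,0,0,1],[0,0,10,0,0,0,1],[0,0,10.6,0,0,0,1],[0,0,11.0,0,0,0,1],[0,0,11.0,0,0,0,1]]]'
python3 -m crank '[[[0,0,0.2,0,0,0,1],[0,0,0.35,0,0,0,1],[0,0,0.5,0,0,0,1],[0,0,0.5,0,0,0,1]]]'
```

```text
t: 21.55
ee_pos: [0.578, 0.0915, 0.072]
orientation: [[-0.252, 0.968, 0.006], [0.968, 0.252, 0.0], [-0.001, 0.006, -1.0]]
contact_force: [0.1, -0.1, -0.9]
gripper_width: 0.013
t: 22.05
ee_pos: [0.5779, 0.0915, 0.0669]
orientation: [[-0.252, 0.968, 0.006], [0.968, 0.252, 0.0], [-0.001, 0.006, -1.0]]
contact_force: [1.0, 0.0, -0.8]
gripper_width: 0.0126
```

```bash
python3 -m crank '[[[0,0,0.1,0,0,0,1],[0,0,0.2,0,0,0,1],[0,0,0.3,0,0,0,1],[0,0,0.3,0,0,0,1]]]'
```

```text
t: 22.55
ee_pos: [0.5783, 0.0917, 0.0645]
orientation: [[-0.252, 0.968, 0.007], [0.968, 0.252, 0.001], [-0.001, 0.007, -1.0]]
contact_force: [-1.1, 2.4, 7.2]
gripper_width: 0.0127
```

```bash
python3 -m crank '[[[0,0,0.1,0,0,0,1],[0,0,0.2,0,0,0,1],[0,0,0.2,0,0,0,1],[0,0,0.2,0,0,0,0.66],[0,0,0.2,0,0,0,0.62],[0,0,0.2,0,0,0,0.5],[0,0,0.1,0,0,0,0.3],[0,0,0,0,0,0,0.3],[0,0,-3,0,0,0,0.3],[0,0,-9,0,0,0,0.3],[0,0,-15,0,0,0,0.3],[0,0,-18,0,0,0,0.3],[0,0,-18,0,0,0,0.3]]]' 20
python3 - <<'E'
from h import *
for n in ['wrist','side']:
    d=grab(n); save(d,n+'9'); pickle.dump(d,open(n+'9.pkl','wb'))
w=cv2.resize(cv2.imread('pics/wrist9.png'),(480,360)); s=cv2.resize(cv2.imread('pics/side9.png')[170:300,300:440],None,fx=2.28,fy=2.28,interpolation=cv2.INTER_CUBIC)[:, :320]
H=np.zeros((360,800,3),np.uint8); H[:360,:480]=w; H[:s.shape[0],480:480+s.shape[1]]=s; cv2.imwrite('pics/c9.png',H)
E
```

```text
t: 24.18
ee_pos: [0.5777, 0.0917, 0.2472]
orientation: [[-0.252, 0.968, 0.012], [0.968, 0.252, 0.001], [-0.002, 0.011, -1.0]]
contact_force: [0.3, 0.2, -1.5]
gripper_width: 0.0296
```

View pics/c9.png

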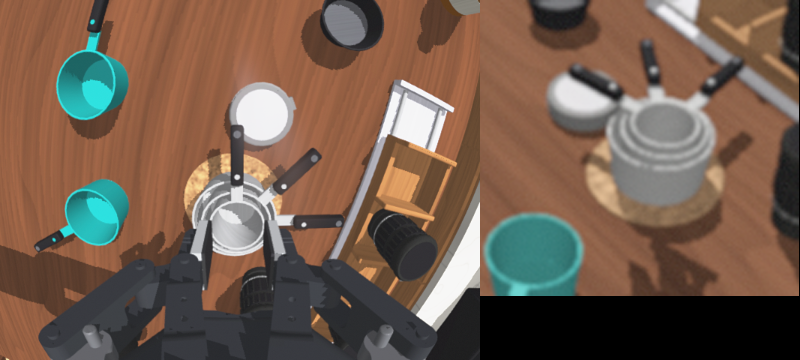

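```bash
python3 -m crank '[[[25,0,-3,0,0,0,0.3],[25,0,-3,0,0,0,0.3],[25,0,-3,0,0,0,0.3],[25,0,-3,0,0,0,0.3],[25,0,-3,0,0,0,0.3],[25,0,-3,0,0,0,0.3],[25,0,-3,0,0,0,0.3]]]'
python3 - <<'E'
from h import *
np.set_printoptions(precision=4,suppress=True)
w=pickle.load(open('wrist9.pkl','rb'))
grip(w,.088,(300,332,160,250),75); grip(w,.082,(358,435,190,262),75); grip(w,.076,(378,465,280,308),75)
d=grab('top'); save(d,'t10'); s=grab('side'); save(s,'s10')
a=cv2.resize(d['pixels'][120:250,230:400,::-1],None,fx=3,fy=3,interpolation=cv2.INTER_CUBIC)[:, :480]; b=cv2.resize(s['pixels'][180:270,325:425,::-1],None,fx=3.2,fy=3.2,interpolation=cv2.INTER_CUBIC)
H=np.zeros((400,800,3),np.uint8); H[:a.shape[0],:480]=a; H[:b.shape[0],480:800]=b
for i,(z,r,c) in enumerate([(.064,.056,(255,0,0)),(.070,.046,(0,255,0)),(.076,.036,(0,0,255))]):
    for an in np.radians(np.r_[0:360:10]):
        P=[.599+r*np.cos(an),.008+r*np.sin(an),z]
        u,v=proj(s,P); cv2.circle(H,(int((u-325)*3.2)+480,int((v-180)*3.2)),1,c,-1)
cv2.imwrite('pics/c10.png',H)
E
```

```text
t: 25.15
ee_pos: [0.5141, 0.3323, 0.2729]
orientation: [[-0.25, 0.968, 0.006], [0.968, 0.25, -0.0], [-0.002, 0.006, -1.0]]
contact_force: [0.6, -0.8, 0.4]
gripper_width: 0.03
grip [0.5766 0.0986] len 0.06960545479942229 wid 0.015237182706634739 bearing 108.36949416759883
grip [0.6609 0.1148] len 0.02843561209734106 wid 0.02032945002652395 bearing 72.17792368484731
grip [0.7046 0.0395] len 0.0711578443713613 wid 0.019148634714431685 bearing -166.06214613193052
```

View pics/c10.png

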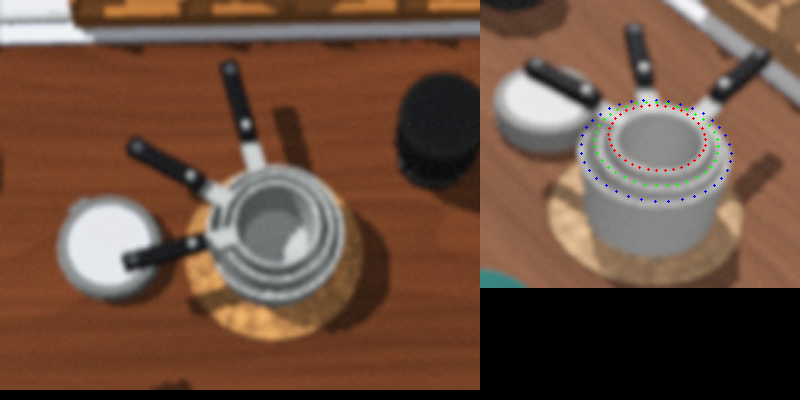

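```bash
python3 -c "
from h import *
bot.hand_in()"
```

```text
the job is handed in; nothing more can be done
```

The three pans are nested on the cork mat, middle in large and small in middle, and I handed the job in at about 25 s of the 67 s allowed. I lifted the small pan out by its handle and stood it aside. I then seated the middle pan in the large one and the small pan in the middle one. Each was lowered slowly until it touched, pressed down lightly and then released.

**Seating:** in the last top and side pictures the three rims are level and concentric, and they match the rim heights expected for flat seating to within a pixel or two.

**Handles:** they point at about 14° (large), 60° (middle) and 105–108° (small), so the gaps are about 45°. They are fanned to the side away from the lens and blower. The small pan's handle passes above the filter case. I did not touch the large pan's handle or move any of the other things.

**Checks that disagreed or failed:**
- The small grip alone read 108°, while I had set the tool to 104.5°.
- The last measurement of the middle grip failed because the colour mask caught only part of it. Its 60° comes from the measurement just after it was placed (58–61°), and the last top picture agrees.
- While it was carried, the middle pan seemed to droop by a few millimetres at its far side. After release it looked level.

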